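# Lay out the bench trays for an extraction run

## Robot

A 6-joint arm with a two-finger parallel gripper is mounted at the origin on a cart in front of the work surface, level with it; the furniture and walls round the work are solid. World frame = base frame: x ahead of the robot, y to its left, z up, the work surface at z = 0. Lengths are in mm, angles in rad, forces in N, time in s.
With the tool pointing down it reaches from about 300 to 775 mm from the base axis. Payload 14.6 kg.
Tool frame: the origin (TCP) lies at the very end of the fingers, on their centre line; the grasp point (between the pads) lies 19 mm behind it (grip_point_offset is the distance from the TCP to the grasp point, in mm); z points along the fingers, y is the line along which they close (so a half turn about z gives the same grasp; the last joint's range is limited). The gripper opens to 94 mm and grips with 3 to 60 N. Pads are 16 mm wide; open, the fingers measure 119 mm over their backs; the gripper's body (75 mm by 177 mm) begins 78 mm behind the grasp point.
Start: joints at [-1.373, 0.3, 1.521, -0, 1.321, -0.067], TCP at [143.937, -530.821, 172.246] pointing down, gripper open.
Joint ranges: [-3.03, 3.03], [-0.79, 2.21], [0.23, 2.52], [-1.04, 4.18], [0, 3.07], [-2.55, 2.55]. Speed limits (rad/s): [2.22, 2.22, 2.57, 3.14, 3.14, 3.14].

## Interface

Orientations are given as [roll, pitch, yaw] about the fixed x, y, z axes, in that order (R = Rz(yaw) Ry(pitch) Rx(roll)).
In Python, from cell import read_state, camera, camera_info, sign_off, grip_point_offset gives the robot as it stands.
- The arm moves only by the shell command python3 -m handwheel 'ROWS' [FORCE]. ROWS is text: rows parted by semicolons, each of 5 numbers parted by spaces: the shift along the world's x, y, z in units of 40 mm (1.0 is 40 mm), then the turn about the world's z in units of 5 degrees (1.0 is 5 degrees), then the closure, from 0 (fully open) to 1 (shut). In form: dx dy dz yaw gripper; .... A call has 1 to 12 rows; each row shifts and turns the commanded pose from where the row before left it; what a row does not reach is not made up. A row lasts 1/12 s, in which the tool goes at most 41.7 mm and 7.16 degrees, less where a joint would pass 70% of its speed; a pose out of reach is approached as far as the arm can. A call is refused whole if a number of a shift passes 1 or a number of a turn 1, either way. A call with a gripper value outside its range is refused whole. The fingers move at their own pace and stop on an object; FORCE is the grip in N (left out, the last holds). Time passes only in rows, so rows that do not move let the fingers close. It gives the time, the measured TCP pose, the force, the opening and the grip force at its end, in the units of the state.
- read_state(): the state, without advancing time (a new reading comes with each control period).
- camera(name): name is "scene" or "top" or "wrist"; returns (picture, depth): 400x640x3 uint8, red, green, blue; 400x640 float32, mm along the optical axis (not along the pixel's ray), 0 where there is no reading.
- camera_info(name): a dict with "intrinsics" (3x3 intrinsics, pixels), "world_from_camera" (4x4, takes a point from camera to world coordinates). Camera axes: x right, y down, z forward; pixel columns grow to the right and rows downward; lengths in mm; the calibration is good to about 2 mm. A picture is of the moment at which its call begins: read the wrist's pose just before it. camera_info takes no time and is no camera call; for the wrist camera it gives the pose at the moment of the call.
- sign_off(): hands the job in; it is judged then, once.
The state is a dict: "clock": time; "joints": joint angles; "qd": joint speeds; "effort": joint torques, N m; "eef_pos": TCP position; "eef_rot": TCP orientation; "wrist_force": force on the tool from outside, world axes, zero at the start; "moment": the same for the moment, N m; "finger_gap": finger opening in mm; "finger_force": force on a finger pad.
Only numpy, scipy, OpenCV 4.12 (cv2) and the standard library are available. Lean on these libraries where they do the work, as an engineer would, in place of code of your own. Each camera call takes 0.05 s, during which the arm holds its last target. There are 200 camera calls.

## Task

Lay out the bench for the extraction run: put the metal tube block, the timer, the sample jar and the small screw-cap bottle each into the low white-rimmed tray made for its shape and size, the right way up and sitting flat on the tray's floor inside the rim. A tray is only slightly larger than the thing it is for. Leave the petri dish and the tape roll behind the work where they are.

Things in the scene. Friction and masses are not known exactly. Their poses are not given: they have to be found in the camera images.
- block_mid (a point): Centre of the metal tube block, a loose light-grey aluminium block with rows of round holes in its top: 60 mm along its x, 96 mm along its y, 34 mm high (this point is 17 mm above its underside), z up. About 0.42 kg. Grasp it across the 60 mm width.
- timer_mid (a point): Centre of the bench timer, a loose flat white block with a dark display and three keys on top: 62 mm along its x, 66 mm along its y, its straight sides 17 mm high (this point is 8.5 mm above its underside; the keys reach 19 mm), z up. It can be grasped across the 62 mm or the 66 mm; keep the fingertips about 7 mm or more above its underside so that they clear the tray's rim as it is set down.
- jar_mid (a point): Centre of the sample jar, a loose squat upright white cylinder with a ribbed grey screw lid: body 52 mm diameter with straight sides up to 40 mm, lid 52 mm diameter, 60 mm high in all (this point is 30 mm above its underside), z up along its axis.
- bottle_mid (a point): Centre of the small screw-cap bottle, loose, upright and slim, white with a ribbed yellow cap: body 34 mm diameter with straight sides up to about 45 mm, narrower cap, 68 mm high in all (this point is 34 mm above its underside), z up along its axis.
- block_tray_in (a point): Oblong tray for the tube block: inside 76 mm along its x and 112 mm along its y, fixed to the table, white rim 6 mm high above the table and 5 mm wide round a grey floor that lies 2 mm above the table (so the rim stands 4 mm above the floor). This point is the centre of the tray's floor; z up. The block's 96 mm length lies along the tray's y.
- timer_tray_in (a point): Nearly square tray for the timer: inside 78 mm along its x and 82 mm along its y, fixed to the table, white rim 6 mm high above the table and 5 mm wide round a grey floor that lies 2 mm above the table (so the rim stands 4 mm above the floor). This point is the centre of the tray's floor; z up. The timer's x lies along the tray's x (either way round).
- jar_tray_in (a point): Larger of the two round trays, for the sample jar: inside diameter 68 mm, fixed to the table, white rim 6 mm high above the table and 5 mm wide round a grey floor that lies 2 mm above the table (so the rim stands 4 mm above the floor). This point is the centre of the tray's floor; z up.
- bottle_tray_in (a point): Smaller of the two round trays, for the small bottle: inside diameter 50 mm, fixed to the table, white rim 6 mm high above the table and 5 mm wide round a grey floor that lies 2 mm above the table (so the rim stands 4 mm above the floor). This point is the centre of the tray's floor; z up.
- petri: Bystander: round petri dish, 89 mm diameter, 15 mm high, lying behind the work; origin at the centre of its underside. Not to be moved.
- tape: Bystander: roll of beige tape lying flat behind the work, 100 mm diameter, 25 mm high; origin at the centre of its underside. Not to be moved.

How it is judged:
By the outcome, as a careful person would: the job done as asked, in the order asked, and still so for the second after the job is handed in, with the robot touching nothing.
It also fails if it takes over 104 s, if anything falls off the work surface, if the arm or the gripper's body presses on something with over 40 N, if the wrist force passes 120 N, or if a joint passes its speed limit or range.

## Working session

There is one attempt and no reset: what is moved stays moved. The work goes in short steps, Python scripts to look and compute and a shell command to move; the robot and the scene stay as the last step left them, time stands still between calls to the robot, and variables do not carry over. Pictures are saved under pics/ and viewed, at most 14 in all, crops included, and the job is handed in when it is done.

```bash
mkdir -p pics; cat > h.py <<'E'
import numpy as np,cv2
from cell import *
def grab(n,fn=None):
    i=camera_info(n); p,d=camera(n)
    if fn: cv2.imwrite('pics/'+fn,p[:,:,::-1])
    return p,d,np.array(i['intrinsics']),np.array(i['world_from_camera'])
def ray(u,v,K,T,z):
    r=T[:3,:3]@np.linalg.solve(K,[u,v,1]); o=T[:3,3]
    return o+r*(z-o[2])/r[2]
E
python3 - <<'E'
from h import *
p,d,K,T=grab('top','top1.png'); np.savez('top1',p=p,d=d,K=K,T=T)
print(K,T.round(3)); print(read_state()['eef_rot'],grip_point_offset)
E
```

```text
[[422.60051515   0.         319.25470418]
 [  0.         422.60051515 203.11377299]
 [  0.           0.           1.        ]] [[ 2.20000e-02 -9.88000e-01  1.50000e-01  4.75049e+02]
 [-1.00000e+00 -2.30000e-02 -1.00000e-02  4.36750e+01]
 [ 1.30000e-02 -1.50000e-01 -9.89000e-01  9.22316e+02]
 [ 0.00000e+00  0.00000e+00  0.00000e+00  1.00000e+00]]
[-3.14047724e+00 -7.71135134e-05  2.64842106e-01] 18.8
```

View pics/top1.png

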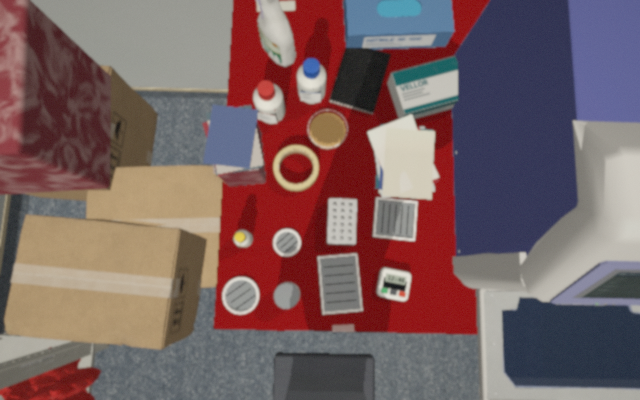

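The top view shows the bottle at (243,239), its tray at (287,242), the jar at (287,295), its tray at (240,295), the block at (342,221), its tray at (340,284), the timer at (394,285) and its tray at (396,219). The petri dish (328,129) and the tape (296,167) are behind them.

```bash
cat >> h.py <<'E'
def blobs(p,K,T,items,sz=None):
    """non-red blob nearest each seed pixel; outline cast to plane z -> minAreaRect in world"""
    hsv=cv2.cvtColor(p,cv2.COLOR_RGB2HSV); h,s,v=cv2.split(hsv)
    m=(~(((h<12)|(h>168))&(s>120))&(v>60)).astype(np.uint8)
    cs,_=cv2.findContours(m,cv2.RETR_EXTERNAL,cv2.CHAIN_APPROX_NONE)
    out={}
    for n,(u,vv,z) in items.items():
        c=max(cs,key=lambda c:cv2.pointPolygonTest(c,(float(u),float(vv)),True))
        w=np.array([ray(q[0][0],q[0][1],K,T,z)[:2] for q in c],np.float32)
        (cx,cy),(a,b),ang=cv2.minAreaRect(w)
        out[n]=(cx,cy,a,b,ang); print(n,'c',round(cx,1),round(cy,1),'size along ang',round(a,1),'other',round(b,1),'ang',round(ang,1))
    return out
E
python3 - <<'E'
from h import *
f=np.load('top1.npz'); p,d,K,T=[f[k] for k in 'pdKT']
blobs(p,K,T,dict(bottle=(243,239,40),btray=(287,242,6),jar=(287,295,60),jtray=(240,295,6),block=(342,221,34),bltray=(340,284,6),timer=(394,285,17),ttray=(396,219,6),petri=(328,129,15),tape=(296,150,25)))
for n,(u,v) in dict(bottle=(243,237),jar=(287,295),block=(342,221),timer=(394,280),tr=(340,284)).items():
    z=np.median(d[v-1:v+2,u-1:u+2]); print(n,(T@np.r_[z*np.linalg.solve(K,[u,v,1]),1])[:3].round(1))
E
```

```text
bottle c 532.1 193.1 size along ang 37.4 other 39.7 ang 1.3
btray c 527.4 104.1 size along ang 62.9 other 63.7 ang 46.4
jar c 419.8 97.0 size along ang 50.6 other 56.9 ang 46.2
jtray c 413.0 198.2 size along ang 81.2 other 80.4 ang 2.5
block c 573.4 -12.9 size along ang 102.5 other 65.7 ang 0.5
bltray c 443.0 -12.0 size along ang 127.0 other 91.2 ang 6.0
timer c 444.0 -125.7 size along ang 71.9 other 66.7 ang 80.0
ttray c 650.6 22.4 size along ang 900.5 other 1511.7 ang 1.8
petri c 781.7 20.5 size along ang 89.9 other 92.5 ang 47.1
tape c 690.2 88.2 size along ang 102.5 other 98.0 ang 1.4
bottle [532.4 187.6  66.9]
jar [419.2  95.5  59.9]
block [573.2 -14.   33.2]
timer [ 452.2 -126.5   18.5]
tr [ 4.408e+02 -1.370e+01  2.000e-01]
```

```bash
python3 - <<'E'
from h import *
f=np.load('top1.npz'); p,d,K,T=[f[k] for k in 'pdKT']
v,u=np.mgrid[0:400,0:640]; P=np.stack([u,v,np.ones_like(u)],-1)@np.linalg.inv(K).T*d[...,None]; W=P@T[:3,:3].T+T[:3,3]
for x in range(100,700,50): print(x,[ (int(W[...,2][(abs(W[...,0]-x)<25)&(abs(W[...,1]-y)<25)&(d>0)].max(initial=-999))) for y in range(-600,300,50)])
grab('scene','sc1.png'); print(camera_info('scene')['world_from_camera'])
p,d,K,T=grab('wrist'); print(read_state()['eef_pos'],T.round(2))
E
```

```text
100 [-742, -739, -739, -739, -741, -738, -742, -731, -646, -641, -351, -349, -349, -343, -342, -641, -647, -740]
150 [-743, -740, -740, -741, -738, -739, -736, -741, -651, -642, -640, -642, -642, -640, -640, -639, -652, -741]
200 [-741, -735, -741, -738, -738, -738, 40, -738, -737, -739, -738, -741, -740, -738, -739, -740, -740, -739]
250 [63, 61, 62, 62, 63, 63, 65, -743, -739, -744, -741, -740, -743, -743, -743, -740, -742, -740]
300 [59, 59, 59, 60, 60, 62, 65, -999, -999, -999, -999, -999, -999, -999, -999, -999, -999, -999]
350 [60, 60, 60, 60, 59, 62, 66, 5, 4, 4, 5, 5, 5, 4, 4, 4, 8, 5]
400 [60, 60, 60, 59, 59, 62, 66, 4, 5, 22, 22, 8, 9, 62, 63, 8, 8, 7]
450 [-999, -999, -999, -999, 373, 428, 429, 404, 4, 22, 22, 8, 8, 56, 62, 9, 9, 7]
500 [-999, -999, -999, -999, -999, 442, 495, 493, 3, 5, 18, 35, 29, 8, 7, 7, 70, 3]
550 [-999, -999, -999, -999, -999, -999, 500, 497, 6, 9, 8, 37, 38, 6, 9, 7, 70, 5]
600 [-999, -999, -999, -999, -999, -999, 499, 496, 46, 43, 8, 37, 38, 4, 3, 4, 4, 4]
650 [-999, -999, -999, -999, -999, 459, 478, 474, 47, 46, 49, 4, 4, 27, 26, 154, 155, 155]
[[-8.58494867e-01 -1.98453120e-01  4.72866707e-01  2.24088392e+02]
 [-5.12822136e-01  3.31967135e-01 -7.91714139e-01  7.27993392e+02]
 [ 1.41934492e-04 -9.22179039e-01 -3.86763234e-01  4.02771036e+02]
 [ 0.00000000e+00  0.00000000e+00  0.00000000e+00  1.00000000e+00]]
[ 143.90696083 -530.6217207   171.82418443] [[ 2.6000e-01 -9.3000e-01 -2.5000e-01  2.1655e+02]
 [-9.7000e-01 -2.5000e-01 -7.0000e-02 -5.1070e+02]
 [-0.0000e+00  2.6000e-01 -9.7000e-01  3.8416e+02]
 [ 0.0000e+00  0.0000e+00  0.0000e+00  1.0000e+00]]
```

View pics/sc1.png

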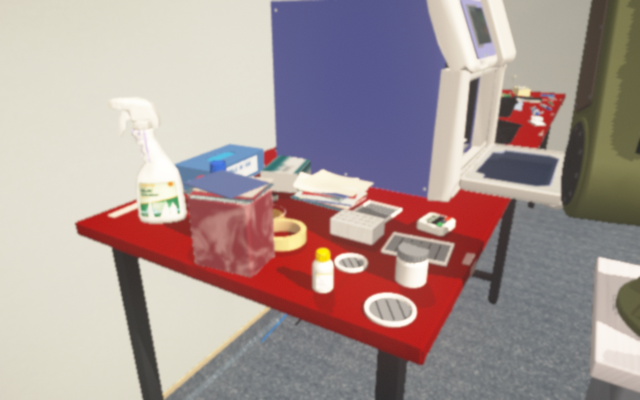

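The scene view shows everything upright, with a tall instrument on the right from about x 430 and y below -240. I'll swing in around it.

```bash
python3 -m handwheel '.39 .83 0 0 0;.39 .83 0 0 0;.39 .83 0 0 0;.39 .83 0 0 0;.39 .83 0 0 0;.39 .83 0 -.6 0;.39 .83 0 -.6 0;.39 .83 0 -.6 0;.39 .83 0 -.6 0;.39 .83 0 -.6 0' 30; python3 -m handwheel '.8 .5 0 0 0;.8 .5 0 0 0;.8 .5 0 0 0;.8 .5 0 0 0;.8 .5 0 0 0;.8 .5 0 0 0;0 0 0 0 0;0 0 0 0 0'
python3 - <<'E'
from h import *
p,d,K,T=grab('wrist','w1.png'); np.savez('w1',p=p,d=d,K=K,T=T); print(read_state()['eef_pos'])
E
```

```text
clock: 0.98
eef_pos: [300.2, -197.1, 172.3]
eef_rot: [3.141, -0.0, -0.0]
wrist_force: [0.6, 0.0, -0.1]
finger_gap: 93.4
finger_force: 0.0
clock: 1.65
eef_pos: [492.3, -77.9, 171.4]
eef_rot: [-3.141, 0.002, 0.005]
wrist_force: [-0.1, -0.4, -0.8]
finger_gap: 94.0
finger_force: 0.0
[491.53251054 -78.61155688 171.65561283]
```

View pics/w1.png

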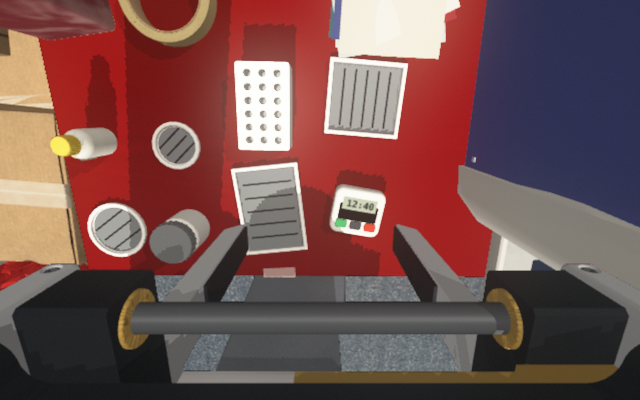

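The wrist view shows the block (263,105), its tray (270,208), the timer (357,211), its tray (365,97), the bottle (85,145), its tray (176,145), the jar (180,236) and its tray (117,229). All are clear of the papers.

```bash
cat > m.py <<'E'
import sys
from h import *
f=np.load('w1.npz'); p,d,K,T=[f[k] for k in 'pdKT']
blobs(p,K,T,dict(block=(263,105,34),bltray=(270,208,6),timer=(357,211,17),ttray=(365,97,6),btray=(176,145,6),jtray=(117,229,6)))
v,u=np.mgrid[0:400,0:640]; W=(np.stack([u,v,np.ones_like(u)],-1)@np.linalg.inv(K).T*d[...,None])@T[:3,:3].T+T[:3,3]
for n,x,y,r,z0,z1 in (('block',573,-13,70,28,40),('timer',444,-126,50,13,23),('jar',420,97,45,54,66),('bottle',532,193,40,60,75),('paper',620,-130,120,12,90)):
    m=(abs(W[...,0]-x)<r)&(abs(W[...,1]-y)<r)&(W[...,2]>z0)&(W[...,2]<z1)&(d>0)
    q=W[m]; print(n,len(q),'z',np.median(q[:,2]).round(1),'rect',cv2.minAreaRect(q[:,:2].astype(np.float32)),'min/max',q.min(0).round(),q.max(0).round())
E
python3 m.py
```

```text
block c 577.3 -14.9 size along ang 67.1 other 97.1 ang 89.0
bltray c 410.3 54.8 size along ang 144.3 other 277.0 ang 28.9
timer c 450.0 -124.6 size along ang 67.4 other 65.3 ang 80.0
ttray c 618.9 -156.5 size along ang 145.9 other 155.1 ang 87.5
btray c 531.4 104.2 size along ang 59.6 other 61.3 ang 0.3
jtray c 418.0 198.0 size along ang 78.1 other 80.7 ang 0.3
block 4093 z 33.8 rect ((578.0385131835938, -12.341268539428711), (60.343849182128906, 96.06415557861328), 89.07018280029297) min/max [530. -43.  28.] [626.  18.  36.]
timer 2224 z 17.2 rect ((448.4449157714844, -125.96504974365234), (65.89336395263672, 62.05778503417969), 80.36870574951172) min/max [ 414. -161.   13.] [482. -90.  21.]
jar 1401 z 59.9 rect ((422.69403076171875, 98.28506469726562), (49.99033737182617, 50.02934265136719), 3.6083176136016846) min/max [398.  73.  54.] [448. 123.  62.]
bottle 433 z 67.7 rect ((537.0805053710938, 195.40475463867188), (21.395566940307617, 21.310283660888672), 78.84619140625) min/max [526. 185.  60.] [548. 207.  70.]
paper 8823 z 42.2 rect ((629.1368408203125, -99.01809692382812), (107.94795989990234, 254.17526245117188), 31.23009490966797) min/max [ 530. -220.   12.] [687. -10.  47.]
```

```bash
cat >> m.py <<'E'
print()
hsv=cv2.cvtColor(p,cv2.COLOR_RGB2HSV); nr=~(((hsv[...,0]<12)|(hsv[...,0]>168))&(hsv[...,1]>120))
for n,x,y,rx,ry in (('bltray',447,-12,72,56),('ttray',577,-130,49,52)):
    m=(abs(W[...,0]-x)<rx)&(abs(W[...,1]-y)<ry)&(W[...,2]>-6)&(W[...,2]<14)&nr&(d>0)
    m=cv2.morphologyEx(m.astype(np.uint8),cv2.MORPH_OPEN,np.ones((3,3)))>0
    q=W[m]; print(n,len(q),cv2.minAreaRect(q[:,:2].astype(np.float32)),q.min(0).round(),q.max(0).round())
E
python3 m.py|sed 1,/^$/d
```

```text
bltray 5617 ((445.1690673828125, -10.101215362548828), (125.93608093261719, 88.89755249023438), 6.1246771812438965) [380. -60.  -2.] [511.  39.   8.]
ttray 5421 ((586.0289306640625, -130.3260040283203), (93.9969253540039, 85.18537902832031), 85.65453338623047) [ 540. -179.   -1.] [626. -82.   8.]
```

```bash
python3 - <<'E'
from h import *
f=np.load('w1.npz'); K,T=f['K'],f['T']
q=np.array([ray(u,v,K,T,6)[:2] for u,v in((333,57),(407,63),(398,138),(325,133))]); print(q.round(), q.mean(0),cv2.minAreaRect(q.astype(np.float32)))
E
python3 -m handwheel '.71 .55 0 -.2 0;.71 .55 0 0 0;.71 .55 0 0 0;0 0 -.8 0 0;0 0 -.8 0 0;0 0 -.8 0 0;0 0 -.8 0 0;0 0 -.4 0 0;0 0 -.4 0 0;0 0 0 0 0' 40
```

```text
[[ 634.  -91.]
 [ 628. -178.]
 [ 542. -174.]
 [ 548.  -83.]] [ 588.12051335 -131.55888863] ((588.3192749023438, -131.07626342773438), (91.17720794677734, 87.0859375), 86.44117736816406)
clock: 2.53
eef_pos: [574.8, -13.9, 9.7]
eef_rot: [-3.141, 0.005, -0.016]
wrist_force: [-1.6, -0.1, -0.5]
finger_gap: 93.9
finger_force: 0.0
```

```bash
python3 -m handwheel '0 0 0 0 1;0 0 0 0 1;0 0 0 0 1;0 0 0 0 1;0 0 0 0 1;0 0 0 0 1;0 0 0 0 1;0 0 .1 0 1;0 0 .4 0 1;0 0 .4 0 1;0 0 .1 0 1' 40
```

```text
clock: 3.45
eef_pos: [578.3, -12.9, 54.8]
eef_rot: [3.141, -0.003, -0.014]
wrist_force: [-0.0, 0.4, 0.7]
finger_gap: 24.2
finger_force: 0.0
```

```bash
python3 -m handwheel '0 0 .8 0 0;0 0 .8 0 0;0 0 .8 0 0;0 0 0 0 0;0 0 0 0 0'
python3 - <<'E'
from h import *
p,d,K,T=grab('wrist','w2.png'); np.savez('w1',p=p,d=d,K=K,T=T); print(read_state()['eef_pos'])
E
python3 m.py | grep ^block
```

```text
clock: 3.87
eef_pos: [577.8, -12.8, 149.4]
eef_rot: [3.141, -0.003, -0.014]
wrist_force: [-0.6, -0.3, -0.3]
finger_gap: 53.9
finger_force: 0.0
[576.991389   -12.80613978 147.77544512]
block c 692.7 85.8 size along ang 97.6 other 94.8 ang 42.1
block 3767 z 33.7 rect ((577.994873046875, -12.321029663085938), (60.10517883300781, 95.5435562133789), 89.04069519042969) min/max [530. -43.  28.] [626.  18.  36.]
  return _methods._mean(a, axis=axis, dtype=dtype,
  ret = ret.dtype.type(ret / rcount)
Traceback (most recent call last):
  File "m.py", line 8, in <module>
    q=W[m]; print(n,len(q),'z',np.median(q[:,2]).round(1),'rect',cv2.minAreaRect(q[:,:2].astype(np.float32)),'min/max',q.min(0).round(),q.max(0).round())
                                                                                                                       ~~~~~^^^
ValueError: zero-size array to reduction operation minimum which has no identity
```

View pics/w2.png

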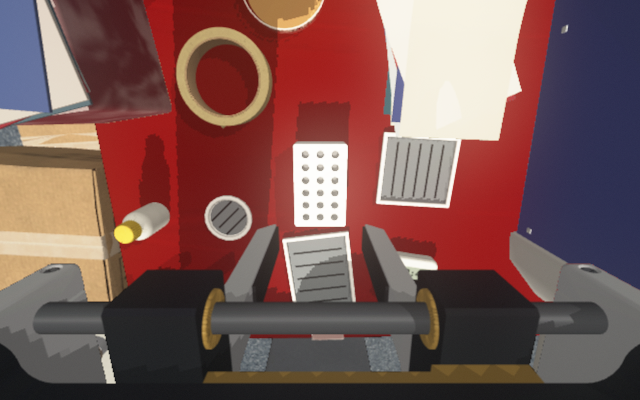

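The block hasn't moved. The fingers hadn't closed fully before the lift, so I'll wait for contact this time.

```bash
python3 -m handwheel '0 0 0 0 0;0 0 0 0 0;0 0 0 0 0;0 0 0 0 0;0 0 -.8 0 0;0 0 -.8 0 0;0 0 -.8 0 0;0 0 -.5 0 0;0 0 -.5 0 0;0 0 0 0 0' 40;python3 -m handwheel '0 0 0 0 1;0 0 0 0 1;0 0 0 0 1;0 0 0 0 1;0 0 0 0 1;0 0 0 0 1;0 0 0 0 1;0 0 0 0 1;0 0 0 0 1;0 0 0 0 1;0 0 0 0 1' 40
```

```text
clock: 4.75
eef_pos: [574.8, -12.7, 8.2]
eef_rot: [-3.141, 0.006, -0.015]
wrist_force: [-1.0, 1.0, -0.3]
finger_gap: 94.2
finger_force: 0.0
clock: 5.67
eef_pos: [577.2, -12.8, 12.2]
eef_rot: [-3.142, -0.0, -0.014]
wrist_force: [0.4, -0.4, 0.6]
finger_gap: 24.2
finger_force: 0.0
```

```bash
python3 - <<'E'
from h import *
p,d,K,T=grab('wrist','w3.png'); s=read_state(); print(s['eef_pos'],s['eef_rot'],s['finger_gap'],s['finger_force'])
c=np.linalg.inv(T)@np.r_[s['eef_pos'],1]; print(K@c[:3]/c[2])
E
```

```text
[577.09883583 -12.82849472  12.21063285] [-3.14158123e+00  1.17158262e-04 -1.44496706e-02] 20.02094342805741 0.0
[320.85989507 220.03581349   1.        ]
```

View pics/w3.png

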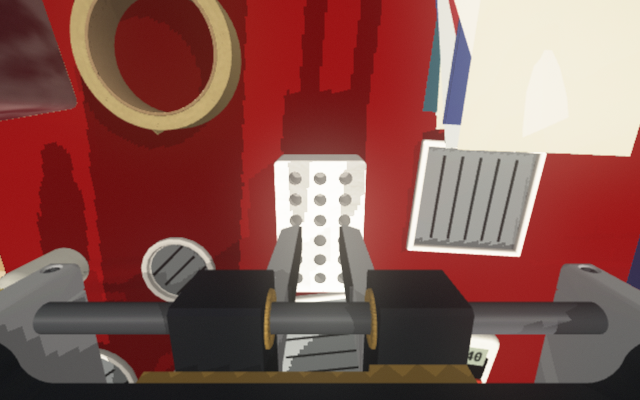

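```bash
python3 - <<'E'
from h import *
p,d,K,T=grab('wrist'); s=read_state(); print(s['finger_gap'],s['finger_force'])
P=lambda u,v:(T@np.r_[d[v,u]*np.linalg.solve(K,[u,v,1]),1])[:3].round(1)
for u,v in [(300,232),(292,240),(296,250),(349,232),(352,250),(285,230),(320,215),(320,200),(320,170),(320,260),(370,290),(200,220)]: print(u,v,d[v,u],P(u,v))
print(camera_info('wrist')['world_from_camera'][:3,3])
E
```

```text
15.803846101144554 0.0
300 232 175.61258 [586.9  -0.6  60.4]
292 240 165.49324 [586.5   3.1  71.1]
296 250 152.09291 [ 5.868e+02 -2.000e-01  8.480e+01]
349 232 176.68668 [586.1 -29.6  59.4]
352 250 153.57378 [585.8 -28.9  83.4]
285 230 179.5484 [586.7   8.7  56.5]
320 215 224.64835 [580.8 -12.2  11.3]
320 200 211.36768 [595.3 -12.5  21.1]
320 170 193.23763 [619.  -12.8  33.5]
320 260 216.82161 [551.7 -11.8  27.2]
370 290 74.76564 [610.2 -25.4 158.5]
200 220 236.4659 [574.6  83.1   1.2]
[652.3848812  -13.63819328 224.61706515]
```

```bash
python3 - <<'E'
from h import *
p,d,K,T=grab('wrist'); s=read_state(); print(s['finger_gap'],s['finger_force'],s['eef_pos'])
P=lambda u,v:(T@np.r_[d[v,u]*np.linalg.solve(K,[u,v,1]),1])[:3].round(1)
for u in (298,305):
  for v in range(212,240,3): print(u,v,P(u,v),p[v,u])
cv2.imwrite('pics/c3.png',cv2.resize(p[150:320,220:420,::-1],None,fx=4,fy=3.5,interpolation=cv2.INTER_NEAREST))
E
```

```text
12.076023502225695 0.0 [577.14206249 -12.82456159  12.24337248]
298 212 [590.9   2.3  34.6] [251 249 246]
298 215 [581.    4.4  11.3] [232 228 219]
298 218 [581.2   3.8  18.5] [163 157 147]
298 221 [581.    3.4  24.7] [166 160 150]
298 224 [581.4   2.8  31.9] [168 163 152]
298 227 [586.5   1.3  51.1] [154 150 143]
298 230 [586.8   0.8  57. ] [153 150 142]
298 233 [5.866e+02 5.000e-01 6.110e+01] [153 150 142]
298 236 [5.868e+02 1.000e-01 6.630e+01] [154 150 143]
298 239 [ 5.871e+02 -2.000e-01  7.130e+01] [154 149 143]
305 212 [590.4  -2.3  33.1] [236 232 225]
305 215 [588.3  -2.2  33.3] [233 230 221]
305 218 [586.6  -2.2  34.4] [233 230 222]
305 221 [584.2  -2.1  33.8] [251 250 246]
305 224 [652.4 -13.6 224.6] [247 245 239]
305 227 [587.   -3.2  52.6] [130 125 118]
305 230 [585.5  -3.2  53.8] [106 100  94]
305 233 [585.   -3.4  57.4] [93 86 80]
305 236 [585.2  -3.6  62.6] [90 83 76]
305 239 [585.   -3.8  66.5] [86 80 73]
```

View pics/c3.png

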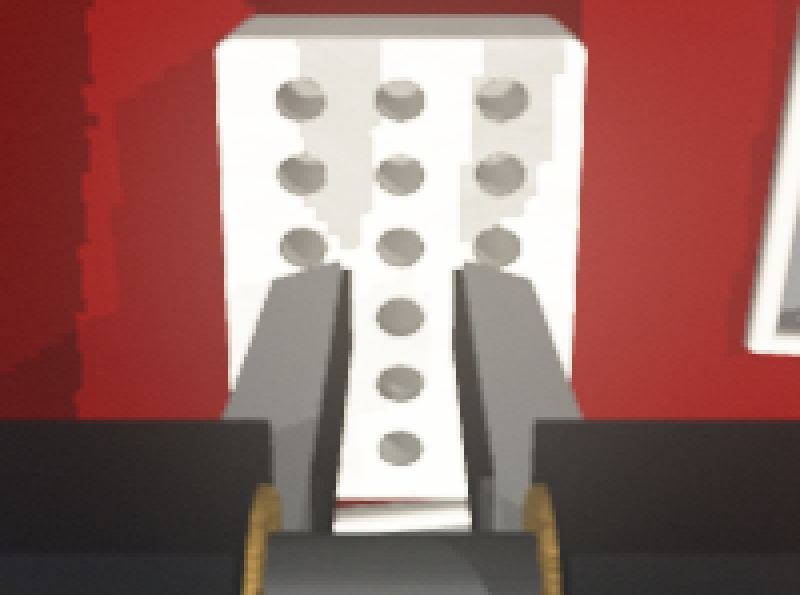

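The depth image puts the real fingertips at z of about 50 mm while the TCP reads 12. The fingers end about 37 mm above the reported TCP, so they closed over the block top without touching it. I'll open and go down by the measured amount.

```bash
python3 -m handwheel '0 0 0 0 0;0 0 0 0 0;0 0 0 0 0;0 0 0 0 0;0 0 0 0 0;0 0 0 0 0;0 0 0 0 0;0 0 0 0 0;0 0 0 0 0;0 0 0 0 0;0 0 0 0 0;0 0 0 0 0' 40|grep gap;python3 -m handwheel '0 0 -.2 0 0;0 0 -.2 0 0;0 0 -.2 0 0;0 0 -.2 0 0;0 0 -.1 0 0;0 0 0 0 0;0 0 0 0 0';python3 -m handwheel '0 0 0 0 1;0 0 0 0 1;0 0 0 0 1;0 0 0 0 1;0 0 0 0 1;0 0 0 0 1;0 0 0 0 1;0 0 0 0 1;0 0 0 0 1;0 0 0 0 1' 40
```

```text
finger_gap: 88.4
clock: 7.4
eef_pos: [577.0, -12.8, -24.0]
eef_rot: [-3.142, 0.001, -0.014]
wrist_force: [-0.6, 0.0, -0.3]
finger_gap: 93.9
finger_force: 0.0
clock: 8.23
eef_pos: [577.2, -12.8, -23.6]
eef_rot: [-3.142, -0.0, -0.014]
wrist_force: [-1.6, 0.9, 2.7]
finger_gap: 59.9
finger_force: 40.0
```

```bash
python3 -m handwheel '0 0 .2 0 1;0 0 .4 0 1;0 0 .4 0 1;-.4 .01 0 .2 1;-.6 .01 0 .3 1;-.6 .01 0 .3 1;-.6 .01 0 .3 1;-.6 .02 0 .3 1;-.4 .01 0 0 1;-.12 0 0 0 1;0 0 0 0 1;0 0 0 0 1' 40
```

```text
clock: 9.23
eef_pos: [445.2, -10.1, 16.7]
eef_rot: [3.141, -0.001, 0.108]
wrist_force: [0.1, -0.3, -3.9]
finger_gap: 59.5
finger_force: 40.0
```

```bash
python3 -m handwheel '0 0 -.3 0 1;0 0 -.3 0 1;0 0 -.2 0 1;0 0 -.1 0 1;0 0 -.04 0 1;0 0 0 0 1;0 0 0 0 1' 40; python3 -m handwheel '0 0 0 0 .2;0 0 0 0 .2;0 0 0 0 .2;0 0 0 0 .2;0 0 0 0 .2;0 0 0 0 .2' 40;python3 -m handwheel '0 0 .3 0 0;0 0 .9 0 0;0 0 .9 0 0;0 0 .9 0 0;0 0 .9 0 0;.5 -.9 .5 0 0;.5 -.9 0 0 0;0 0 0 0 0;0 0 0 0 0'
python3 - <<'E'
from h import *
p,d,K,T=grab('wrist','w4.png'); np.savez('w1',p=p,d=d,K=K,T=T); print(read_state()['eef_pos'])
E
sed -i "s/('block',573,-13,70/('block',445,-10,70/;s/('ttray',577,-130,49,52)/('ttray',588,-131,55,56)/;s/W\[...,2\]<14/W[...,2]<11/" m.py; python3 m.py 2>&1|egrep -v 'c '
```

```text
clock: 9.82
eef_pos: [444.8, -10.1, -21.1]
eef_rot: [3.141, -0.001, 0.108]
wrist_force: [-0.2, 0.1, -4.7]
finger_gap: 59.5
finger_force: 40.0
clock: 10.32
eef_pos: [444.4, -10.0, -21.3]
eef_rot: [3.142, -0.0, 0.108]
wrist_force: [-0.4, -0.3, 0.2]
finger_gap: 74.8
finger_force: 0.0
clock: 11.07
eef_pos: [482.7, -79.9, 152.5]
eef_rot: [-3.141, 0.0, 0.105]
wrist_force: [-0.6, 1.0, 0.4]
finger_gap: 93.9
finger_force: 0.0
[482.16431783 -78.91501684 152.3240043 ]
block 3469 z 35.7 rect ((445.6844787597656, -9.789608001708984), (96.62088775634766, 60.13702392578125), 6.194497108459473) min/max [397. -44.  28.] [496.  25.  38.]
timer 2463 z 17.2 rect ((448.3533630371094, -125.95507049560547), (65.87340545654297, 61.673885345458984), 79.93563842773438) min/max [ 415. -162.   13.] [483. -90.  21.]
jar 1671 z 59.9 rect ((422.6298522949219, 97.90066528320312), (50.446224212646484, 50.20134735107422), 1.6177996397018433) min/max [397.  73.  54.] [448. 123.  63.]
bottle 547 z 67.8 rect ((536.98193359375, 195.90023803710938), (21.599910736083984, 21.62471580505371), 63.55733108520508) min/max [526. 185.  60.] [548. 208.  70.]
paper 6151 z 42.9 rect ((648.9938354492188, -155.0653076171875), (52.10956573486328, 131.71096801757812), 5.748180389404297) min/max [ 627. -219.   13.] [681. -89.  46.]

bltray 2014 ((445.0234375, -9.968360900878906), (124.47637939453125, 89.1808090209961), 5.9865312576293945) [386. -60.  -1.] [511.  40.  10.]
ttray 6637 ((588.9478149414062, -130.78005981445312), (94.16595458984375, 90.8622055053711), 85.47238159179688) [ 540. -181.   -2.] [637. -81.   9.]
```

View pics/w4.png

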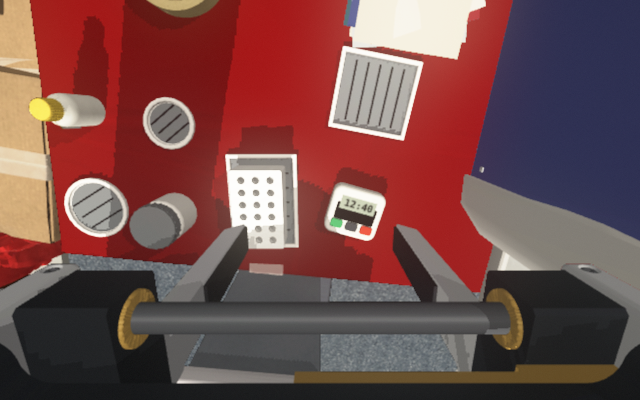

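```bash
python3 - <<'E'
from h import *
v,u=np.mgrid[0:400,0:640]
for n in('w1','top1'):
    f=np.load(n+'.npz'); p,d,K,T=[f[k] for k in 'pdKT']
    W=(np.stack([u,v,np.ones_like(u)],-1)@np.linalg.inv(K).T*d[...,None])@T[:3,:3].T+T[:3,3]
    for x in range(420,700,20):
        m=(abs(W[...,0]-x)<10)&(W[...,2]>70)&(W[...,1]<-180)&(W[...,1]>-420)&(d>0)
        if m.sum()>5: q=W[m]; print(n,x,q[:,1].max().round(),np.percentile(q[:,1],98).round(), q[:,2].min().round(),q[:,2].max().round())
f=np.load('w1.npz'); p,d,K,T=[f[k] for k in 'pdKT']
W=(np.stack([u,v,np.ones_like(u)],-1)@np.linalg.inv(K).T*d[...,None])@T[:3,:3].T+T[:3,3]
for y in range(-180,-80,12):
    m=(abs(W[...,1]-y)<6)&(W[...,2]>12)&(W[...,0]>560)&(d>0); q=W[m]; print(y,q[:,0].min().round(1) if len(q) else None)
E
```

```text
w1 440 -265.0 -265.0 71.0 130.0
w1 460 -252.0 -253.0 70.0 170.0
w1 480 -252.0 -252.0 70.0 222.0
w1 500 -251.0 -252.0 70.0 219.0
w1 520 -256.0 -259.0 70.0 206.0
w1 540 -257.0 -258.0 70.0 201.0
w1 560 -257.0 -258.0 70.0 191.0
w1 580 -258.0 -259.0 70.0 184.0
w1 600 -258.0 -259.0 70.0 177.0
w1 620 -258.0 -259.0 70.0 169.0
w1 640 -258.0 -259.0 70.0 162.0
w1 660 -258.0 -259.0 70.0 146.0
w1 680 -259.0 -259.0 70.0 87.0
top1 440 -258.0 -262.0 70.0 376.0
top1 460 -253.0 -255.0 70.0 419.0
top1 480 -253.0 -254.0 70.0 450.0
top1 500 -253.0 -254.0 71.0 484.0
top1 520 -253.0 -254.0 70.0 497.0
top1 540 -252.0 -254.0 72.0 500.0
top1 560 -253.0 -254.0 71.0 499.0
top1 580 -253.0 -255.0 70.0 500.0
top1 600 -253.0 -255.0 70.0 499.0
top1 620 -254.0 -255.0 70.0 491.0
top1 640 -253.0 -256.0 71.0 473.0
top1 660 -256.0 -260.0 70.0 454.0
top1 680 -260.0 -260.0 70.0 454.0
-180 628.2
-168 628.6
-156 629.1
-144 629.7
-132 630.7
-120 630.9
-108 631.8
-96 631.2
-84 647.6
```

```bash
python3 -m handwheel '-.42 -.59 0 -.8 0;-.42 -.59 0 -.8 0;0 0 -.5 -.8 0;0 0 -.8 -.8 0;0 0 -.8 0 0;0 0 -.8 0 0;0 0 -.6 0 0;0 0 -.4 0 0;0 0 0 0 0;0 0 0 0 0' 30;python3 - <<'E'
from h import *
p,d,K,T=grab('wrist'); np.savez('w5',p=p,d=d,K=K,T=T); s=read_state(); print(s['eef_pos'],s['eef_rot'])
v,u=np.mgrid[0:400,0:640]
W=(np.stack([u,v,np.ones_like(u)],-1)@np.linalg.inv(K).T*d[...,None])@T[:3,:3].T+T[:3,3]
e=s['eef_pos']
for sg in(1,-1):
    m=(abs(W[...,0]-e[0])<25)&(sg*(W[...,1]-e[1])>35)&(sg*(W[...,1]-e[1])<75)&(W[...,2]<110)&(W[...,2]>30)&(d>0)
    print(np.percentile(W[m],[0,5,50],axis=0).round(1))
E
```

```text
clock: 11.95
eef_pos: [448.4, -125.1, -3.2]
eef_rot: [-3.141, 0.002, -0.171]
wrist_force: [-1.1, 0.2, -0.6]
finger_gap: 93.8
finger_force: 0.0
[ 449.1505476  -125.47923197   -2.35815756] [ 3.14157894e+00 -3.92408777e-04 -1.70750898e-01]
[[446.9 -80.4  30.1]
 [451.1 -79.7  39.2]
 [465.6 -77.7  81.2]]
[[ 429.7 -185.3   30. ]
 [ 435.2 -183.6   39.2]
 [ 447.9 -174.3   81.2]]
```

```bash
python3 -m handwheel '0 -.01 -.3 0 0;0 0 -.2 0 0;0 0 -.14 0 0;0 0 0 0 0;0 0 0 0 0' 30;python3 -m handwheel '0 0 0 0 1;0 0 0 0 1;0 0 0 0 1;0 0 0 0 1;0 0 0 0 1;0 0 0 0 1;0 0 0 0 1;0 0 0 0 1;0 0 0 0 1' 30
```

```text
clock: 12.42
eef_pos: [449.0, -126.4, -28.5]
eef_rot: [3.142, -0.0, -0.172]
wrist_force: [-0.1, -0.6, -0.2]
finger_gap: 94.0
finger_force: 0.0
clock: 13.17
eef_pos: [449.0, -126.4, -28.6]
eef_rot: [3.142, -0.0, -0.171]
wrist_force: [-0.4, -0.5, 5.2]
finger_gap: 65.6
finger_force: 30.0
```

```bash
python3 -m handwheel '0 0 .3 0 1;0 0 .5 0 1;0 0 .4 0 1;.5 -.02 0 .3 1;.7 -.02 0 .4 1;.7 -.02 0 .4 1;.7 -.02 0 0 1;.5 -.02 0 0 1;.3 -.01 0 0 1;.1 0 0 0 1;0 0 0 0 1;0 0 0 0 1' 30
```

```text
clock: 14.17
eef_pos: [588.1, -130.7, 18.8]
eef_rot: [-3.141, 0.001, -0.076]
wrist_force: [0.2, -0.3, -1.4]
finger_gap: 65.5
finger_force: 30.0
```

```bash
python3 -m handwheel '.02 0 -.3 0 1;0 0 -.3 0 1;0 0 -.3 0 1;0 0 -.15 0 1;0 0 -.07 0 1;0 0 0 0 1;0 0 0 0 1' 30;python3 -m handwheel '0 0 0 0 .15;0 0 0 0 .15;0 0 0 0 .15;0 0 0 0 .15;0 0 0 0 .15' 30;python3 -m handwheel '0 0 .3 0 0;0 0 .9 0 0;0 0 .9 0 0;0 0 .9 0 0;0 0 .9 0 0;0 0 .6 0 0;-.8 .8 0 0 0;-.8 .8 0 0 0;-.6 .9 0 0 0;-.6 .9 0 0 0;0 0 0 0 0;0 0 0 0 0'
sed -i "s/('timer',444,-126,50/('timer',588,-131,36/" m.py; python3 - <<'E'
from h import *
p,d,K,T=grab('wrist','w6.png'); np.savez('w1',p=p,d=d,K=K,T=T); print(read_state()['eef_pos'])
E
python3 m.py 2>&1|egrep '^(btray|jtray|timer|jar|bot|ttray)'
```

```text
clock: 14.75
eef_pos: [589.6, -130.8, -25.9]
eef_rot: [-3.142, 0.0, -0.076]
wrist_force: [0.1, 0.0, -1.2]
finger_gap: 65.8
finger_force: 30.0
clock: 15.17
eef_pos: [589.8, -130.8, -25.5]
eef_rot: [3.142, -0.0, -0.076]
wrist_force: [1.0, 0.3, -0.1]
finger_gap: 79.9
finger_force: 0.0
clock: 16.17
eef_pos: [484.2, -1.4, 155.9]
eef_rot: [3.142, -0.002, -0.073]
wrist_force: [0.4, 0.1, -0.2]
finger_gap: 93.8
finger_force: 0.0
[484.89829026  -2.33989565 155.61660097]
timer c 448.4 -6.7 size along ang 122.4 other 92.9 ang 6.1
ttray c 606.3 -151.2 size along ang 139.6 other 126.6 ang 85.8
btray c 456.4 311.2 size along ang 197.8 other 543.7 ang 70.3
jtray c 456.4 311.2 size along ang 197.8 other 543.7 ang 70.3
timer 3485 z 19.2 rect ((588.526611328125, -130.23390197753906), (66.17498016357422, 61.458560943603516), 85.81427764892578) min/max [ 556. -163.   13.] [621. -96.  23.]
jar 402 z 59.8 rect ((423.7671203613281, 90.21012115478516), (50.498016357421875, 34.54796600341797), 17.684511184692383) min/max [397.  73.  54.] [443. 114.  61.]
bottle 442 z 67.6 rect ((536.7034301757812, 195.5078125), (20.582218170166016, 21.857513427734375), 71.86865234375) min/max [526. 185.  60.] [548. 206.  70.]
ttray 3231 ((589.3977661132812, -131.27342224121094), (94.5841293334961, 90.20563507080078), 85.78429412841797) [ 541. -179.   -1.] [637. -81.  11.]
```

View pics/w6.png

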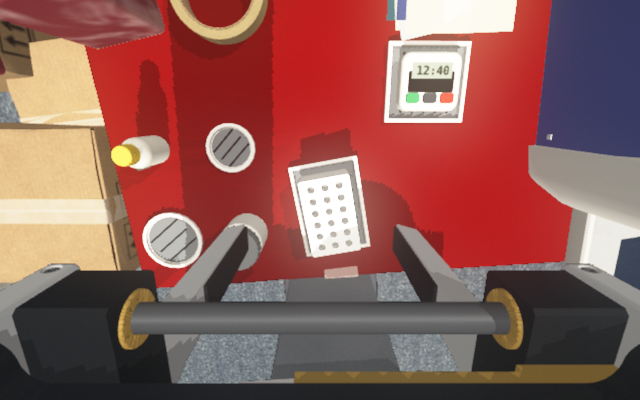

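The timer sits flat in its tray: it's centred within 1 mm and its top is at z 19. Jar next, after a check of the heights of the boxes on the left.

```bash
python3 - <<'E'
from h import *
f=np.load('top1.npz'); p,d,K,T=[f[k] for k in 'pdKT']
v,u=np.mgrid[0:400,0:640]; W=(np.stack([u,v,np.ones_like(u)],-1)@np.linalg.inv(K).T*d[...,None])@T[:3,:3].T+T[:3,3]
for x in range(350,700,50): print(x,[ (int(W[...,2][(abs(W[...,0]-x)<25)&(abs(W[...,1]-y)<15)&(d>0)].max(initial=-999))) for y in range(60,420,30)])
E
python3 -m handwheel '-.5 .8 0 .2 0;-.5 .8 0 .3 0;-.5 .9 0 .3 0;-.05 0 -.8 0 0;0 0 -.8 0 0;0 0 -.8 0 0;0 0 -.8 0 0;0 0 -.6 0 0;0 0 -.3 0 0;0 0 0 0 0;0 0 0 0 0' 25
```

```text
350 [4, 4, 4, 4, 8, 5, 5, -999, -999, -999, -999, -156]
400 [62, 63, 63, 8, 8, 7, 7, -999, -999, -999, -446, -155]
450 [56, 62, 61, 9, 7, 9, 7, -999, -999, -999, -443, -153]
500 [4, 7, 7, 4, 69, 70, 3, -999, -999, -999, -442, -154]
550 [6, 9, 7, 3, 70, 69, 5, -999, -999, -999, -441, -156]
600 [4, 3, 3, 4, 4, 3, 4, -999, -999, -999, -443, -443]
650 [27, 26, 26, 151, 155, 154, 155, -999, -999, -999, -441, -442]
clock: 17.13
eef_pos: [423.2, 96.9, -9.5]
eef_rot: [3.141, 0.001, -0.007]
wrist_force: [0.1, 0.2, 0.6]
finger_gap: 94.2
finger_force: 0.0
```

Nothing on the left stands above table height. I'll lower a little more and grip the jar.

```bash
python3 -m handwheel '0 .03 -.2 0 0;0 0 -.15 0 0;0 0 0 0 0' 25;python3 -m handwheel '0 0 0 0 1;0 0 0 0 1;0 0 0 0 1;0 0 0 0 1;0 0 0 0 1;0 0 0 0 1;0 0 0 0 1;0 0 0 0 1;0 0 0 0 1;0 0 0 0 1;0 0 0 0 1' 25
```

```text
clock: 17.38
eef_pos: [422.5, 98.6, -24.1]
eef_rot: [3.142, 0.0, -0.006]
wrist_force: [0.0, 0.1, -0.6]
finger_gap: 93.9
finger_force: 0.0
clock: 18.3
eef_pos: [422.6, 98.7, -23.5]
eef_rot: [-3.142, -0.0, -0.006]
wrist_force: [-1.1, -0.4, 2.4]
finger_gap: 51.5
finger_force: 25.0
```

```bash
python3 -m handwheel '0 0 .3 0 1;0 0 .5 0 1;-.03 .5 0 0 1;-.04 .7 0 0 1;-.04 .7 0 0 1;0 .4 0 0 1;0 .18 0 0 1;0 0 0 0 1;0 0 0 0 1' 25
```

```text
clock: 19.05
eef_pos: [418.0, 197.4, 8.2]
eef_rot: [3.141, 0.001, -0.005]
wrist_force: [0.1, 0.2, -1.9]
finger_gap: 51.0
finger_force: 25.0
```

```bash
python3 -m handwheel '0 0 -.3 0 1;0 0 -.25 0 1;0 0 -.13 0 1;0 0 -.06 0 1;0 0 0 0 1;0 0 0 0 1' 25;python3 -m handwheel '0 0 0 0 .25;0 0 0 0 .25;0 0 0 0 .25;0 0 0 0 .25;0 0 0 0 .25;0 0 0 0 .25;0 0 0 0 .25' 25;python3 -m handwheel '0 0 .3 0 .25;0 0 .9 0 .25;0 0 .9 0 .25;0 0 .9 0 .25;0 0 .9 0 0;.6 -.6 .6 0 0;.6 -.6 0 0 0;.6 -.6 0 0 0;0 0 0 0 0;0 0 0 0 0'
python3 - <<'E'
from h import *
p,d,K,T=grab('wrist','w7.png'); np.savez('w1',p=p,d=d,K=K,T=T); print(read_state()['eef_pos'])
E
sed -i "s/('jar',420,97,/('jar',418,198,/" m.py; sed -i "s/('ttray',588,-131,55,56)/('btray',531,104,40,40),('jtray',418,198,50,50)/" m.py; python3 m.py 2>&1|egrep '^(btray|jtray|jar|bot)'
```

```text
clock: 19.55
eef_pos: [418.3, 197.5, -21.2]
eef_rot: [3.141, 0.0, -0.006]
wrist_force: [0.6, 0.3, -1.6]
finger_gap: 51.7
finger_force: 25.0
clock: 20.13
eef_pos: [418.2, 197.9, -21.1]
eef_rot: [-3.142, -0.0, -0.006]
wrist_force: [-0.4, -0.3, 0.1]
finger_gap: 70.5
finger_force: 0.0
clock: 20.97
eef_pos: [490.5, 124.9, 158.5]
eef_rot: [3.141, 0.001, -0.008]
wrist_force: [0.1, -0.3, -0.0]
finger_gap: 94.3
finger_force: 0.0
[489.90604619 125.73819656 158.46571856]
btray c 429.9 127.5 size along ang 934.7 other 514.0 ang 89.5
jtray c 429.9 127.5 size along ang 934.7 other 514.0 ang 89.5
jar 1230 z 61.7 rect ((416.3943176269531, 192.491943359375), (40.82139587402344, 51.01803207397461), 74.80413818359375) min/max [393. 172.  54.] [443. 217.  65.]
bottle 378 z 67.7 rect ((536.99365234375, 196.31724548339844), (21.490209579467773, 20.95432472229004), 44.30671310424805) min/max [526. 185.  60.] [548. 207.  70.]
btray 1954 ((530.6229248046875, 105.40807342529297), (59.94585037231445, 59.87274169921875), 89.7469482421875) [501.  75.  -2.] [561. 135.   8.]
jtray 915 ((427.6310729980469, 190.4228515625), (78.94556427001953, 51.42624282836914), 51.07676315307617) [384. 161.  -1.] [456. 236.  11.]
```

View pics/w7.png

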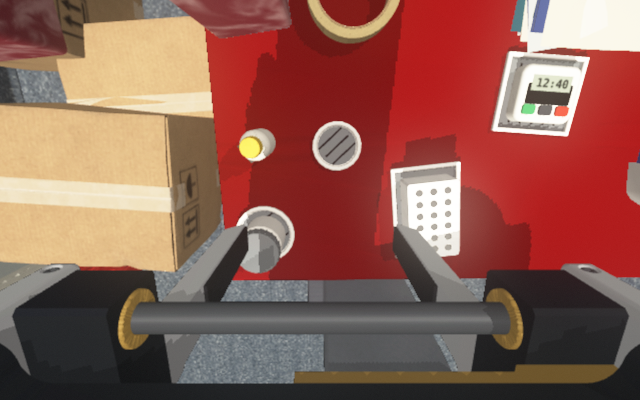

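```bash
python3 - <<'E'
from h import *
v,u=np.mgrid[0:400,0:640]
for n in('top1','w1'):
    f=np.load(n+'.npz'); p,d,K,T=[f[k] for k in 'pdKT']
    W=(np.stack([u,v,np.ones_like(u)],-1)@np.linalg.inv(K).T*d[...,None])@T[:3,:3].T+T[:3,3]
    m=(W[...,2]>30)&(W[...,2]<300)&(W[...,0]>575)&(W[...,0]<800)&(W[...,1]>110)&(W[...,1]<300)&(d>0); q=W[m]; print(n,m.sum(),np.percentile(q,[0,1,99,100],axis=0).round() if len(q) else '')
i=camera_info('wrist')['world_from_camera'];print(i[:3,3]-read_state()['eef_pos'])
E
```

```text
top1 4219 [[639. 129.  30.]
 [646. 137.  34.]
 [798. 255. 155.]
 [800. 261. 156.]]
w1 2722 [[650. 156.  30.]
 [650. 156.  31.]
 [666. 235. 115.]
 [679. 236. 119.]]
[ 75.44618191  -0.22791226 212.34011567]
```

```bash
python3 -m handwheel '.4 .6 0 0 0;.4 .6 0 0 0;.38 .56 0 0 0;0 0 -.8 0 0;0 0 -.8 0 0;0 0 -.8 0 0;0 0 -.7 0 0;0 0 -.5 0 0;0 0 -.3 0 0;0 0 0 0 0;0 0 0 0 0' 20
```

```text
clock: 21.93
eef_pos: [537.2, 196.9, 3.4]
eef_rot: [-3.142, -0.0, -0.005]
wrist_force: [0.1, -0.3, 1.0]
finger_gap: 93.7
finger_force: 0.0
```

```bash
python3 -m handwheel '0 -.02 -.3 0 0;0 0 -.2 0 0;0 0 -.11 0 0;0 0 0 0 0;0 0 0 0 0' 20;python3 -m handwheel '0 0 0 0 1;0 0 0 0 1;0 0 0 0 1;0 0 0 0 1;0 0 0 0 1;0 0 0 0 1;0 0 0 0 1;0 0 0 0 1;0 0 0 0 1;0 0 0 0 1;0 0 0 0 1;0 0 0 0 1' 20; python3 -m handwheel '0 0 0 0 1;0 0 0 0 1' 20
```

```text
clock: 22.35
eef_pos: [537.4, 195.4, -21.6]
eef_rot: [3.142, 0.0, -0.006]
wrist_force: [0.1, -0.0, 0.6]
finger_gap: 94.0
finger_force: 0.0
clock: 23.35
eef_pos: [537.4, 195.4, -21.6]
eef_rot: [3.142, 0.0, -0.006]
wrist_force: [-1.2, 0.3, -0.2]
finger_gap: 33.7
finger_force: 20.0
clock: 23.52
eef_pos: [537.4, 195.5, -21.6]
eef_rot: [-3.142, 0.0, -0.006]
wrist_force: [0.0, 0.1, -0.5]
finger_gap: 33.5
finger_force: 20.0
```

```bash
python3 -m handwheel '0 0 .3 0 1;0 0 .5 0 1;-.05 -.5 0 0 1;-.05 -.6 0 0 1;-.05 -.6 0 0 1;0 -.4 0 0 1;0 -.16 0 0 1;0 0 0 0 1;0 0 0 0 1' 20
```

```text
clock: 24.27
eef_pos: [531.7, 105.5, 10.9]
eef_rot: [-3.141, -0.001, -0.006]
wrist_force: [0.4, 0.2, 0.5]
finger_gap: 33.8
finger_force: 20.0
```

```bash
python3 -m handwheel '-.02 0 -.3 0 1;0 0 -.25 0 1;0 0 -.13 0 1;0 0 -.07 0 1;0 0 0 0 1;0 0 0 0 1' 20;python3 -m handwheel '0 0 0 0 .4;0 0 0 0 .4;0 0 0 0 .4;0 0 0 0 .4;0 0 0 0 .4;0 0 0 0 .4;0 0 0 0 .4' 20;python3 -m handwheel '0 0 .3 0 .4;0 0 .8 0 .4;0 0 .9 0 .4;0 0 .9 0 .4;0 0 .9 0 .4;-.6 -.8 .8 0 0;-.8 -.7 0 0 0;-.8 -.7 0 0 0;-.8 -.7 0 0 0;0 0 0 0 0;0 0 0 0 0'
python3 - <<'E'
from h import *
p,d,K,T=grab('wrist','w8.png'); s=read_state(); print(s['eef_pos'])
grab('scene','s8.png')
v,u=np.mgrid[0:400,0:640]; W=(np.stack([u,v,np.ones_like(u)],-1)@np.linalg.inv(K).T*d[...,None])@T[:3,:3].T+T[:3,3]
m=(abs(W[...,0]-531)<35)&(abs(W[...,1]-105)<35)&(W[...,2]>62)&(W[...,2]<78)&(d>0);q=W[m];print(len(q),np.median(q[:,2]),cv2.minAreaRect(q[:,:2].astype(np.float32)))
E
```

```text
clock: 24.77
eef_pos: [530.6, 105.5, -19.6]
eef_rot: [-3.142, 0.0, -0.005]
wrist_force: [-0.3, -0.2, -1.1]
finger_gap: 33.8
finger_force: 20.0
clock: 25.35
eef_pos: [530.6, 105.1, -19.5]
eef_rot: [-3.142, -0.0, -0.006]
wrist_force: [0.1, -0.1, 0.2]
finger_gap: 56.5
finger_force: 0.0
clock: 26.27
eef_pos: [416.5, -4.1, 159.8]
eef_rot: [3.141, -0.002, -0.008]
wrist_force: [0.2, 1.1, 0.4]
finger_gap: 91.9
finger_force: 0.0
[417.32764589  -3.48977402 159.63270624]
473 69.7721863538319 ((529.2911376953125, 105.07915496826172), (20.913738250732422, 21.164857864379883), 38.42249298095703)
```

View pics/w8.png

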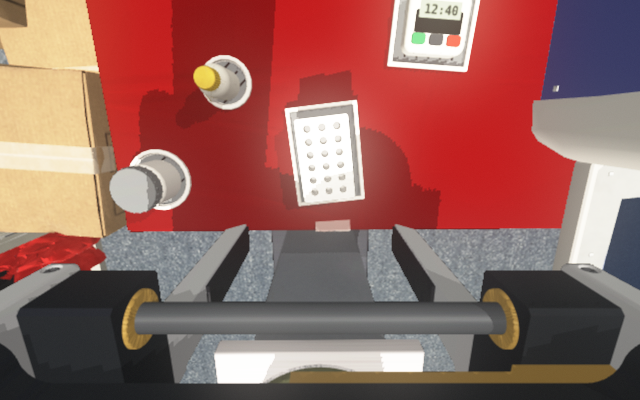

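View pics/s8.png

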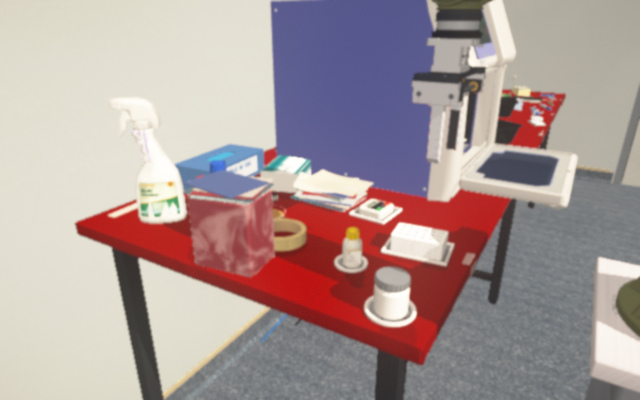

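Both views show all four items upright inside their trays: block (326,155), timer (435,30), jar (160,180) and bottle (228,80) in the wrist picture. The bottle's top is at z 70, which means it sits flat. The tape and petri dish haven't been touched and the gripper is clear, so I'm handing in.

```bash
python3 -c "from cell import sign_off; print(sign_off())"
```

```text
the job is handed in; nothing more can be done
None
```

The block, timer, jar and bottle each sit flat and upright in their own trays, placed in the order you listed in about 26 s, with the petri dish and tape left alone; the job is handed in, but the hand-in returned no verdict.

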